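# Turn over the red-lidded paint jar at the press bench

### The job

The marking paint in the jar with the red lid has settled. Pick that jar up, turn it over in the air until its lid points downwards, at least 30 degrees below level, keep it so for a second, then turn it back upright, set it down gently in the middle of the round blue mat without dropping it, and let go. Leave the jars with the yellow and the black lid standing where they are.

Things in the scene. Friction and masses are not known exactly. Their poses are not given: they have to be found in the camera images.
- jar_red: Loose closed jar, white plastic with a paper label and a red lid; 48 mm diameter, 110 mm tall, 0.14 to 0.26 kg, standing upright on the bench. Origin: centre of its underside; its z axis runs up through the lid. The three jars stand in a row in any order, centres 100 mm or more apart. Its side is straight and free to grip from 5 to 80 mm above the underside, the lid 43 mm wide; centre of mass near 51 mm.
- jar_yellow: Loose closed jar, white plastic with a paper label and a yellow lid; 48 mm diameter, 110 mm tall, 0.14 to 0.26 kg, standing upright on the bench. Origin: centre of its underside; its z axis runs up through the lid. Same shape as the red-lidded jar, not to be disturbed.
- jar_black: Loose closed jar, white plastic with a paper label and a black lid; 48 mm diameter, 110 mm tall, 0.14 to 0.26 kg, standing upright on the bench. Origin: centre of its underside; its z axis runs up through the lid. Same shape as the red-lidded jar, not to be disturbed.
- mat: Round flat blue mat fixed to the bench, 120 mm in diameter, 4 mm thick, nothing else within 50 mm of its edge. Origin: centre of its underside, at bench height; its top is 4 mm above that.
There are look-alikes about, which are no part of the job. What is shaped like the jar_red but orange is not meant. What is shaped like the mat but orange is not meant.

How it is judged:
On the way, in this order (a step that is already met when the one before it is completed fails the run):
1. the red-lidded jar is turned over in the gripper, clear of the bench, its lid pointing at least 30 degrees below level, for a second (0.9 s) (angle between jar_red's own z axis and vertical above 2.09 rad and height (world z) of jar_red above 0.15 m and contact force between the fingers and jar_red above 0.5 N), for 0.9 s.
2. still held, the jar is upright and lowered over the middle of the mat to within 12 mm of its top (angle between jar_red's own z axis and vertical below 0.175 rad and horizontal distance between jar_red and mat below 0.025 m and z of jar_red in the frame of mat below 0.016 m and contact force between the fingers and jar_red above 0.5 N), for 0.04 s.
At the end, for the whole second after the job is handed in: The red-lidded jar stands released and at rest on the blue mat, upright within 10 degrees, its centre within 25 mm of the mat's centre (angle between jar_red's own z axis and vertical below 0.175 rad and horizontal distance between jar_red and mat below 0.025 m and z of jar_red in the frame of mat between 0 and 0.01 m and linear speed of jar_red below 0.02 m/s and contact force between the fingers and jar_red below 0.1 N); the robot touches nothing.
It fails at once if the yellow-lidded jar is pushed more than 15 mm from its place or tipped more than 20 degrees (distance of jar_yellow from where it was at the start of the episode above 0.015 m or angle between jar_yellow's own z axis and vertical above 0.35 rad).
It fails at once if the black-lidded jar is pushed more than 15 mm from its place or tipped more than 20 degrees (distance of jar_black from where it was at the start of the episode above 0.015 m or angle between jar_black's own z axis and vertical above 0.35 rad).
It also fails if it takes over 72 s, if anything falls off the work surface, if the arm or the gripper's body presses on something with over 40 N, if the wrist force passes 120 N, or if a joint passes its speed limit or range.

### The arm

A 6-joint arm with a two-finger parallel gripper is mounted at the origin on the work surface. World frame = base frame: x ahead of the robot, y to its left, z up, the work surface at z = 0. Lengths are in m, angles in rad, forces in N, time in s.
With the tool pointing down it reaches from about 0.35 to 0.975 m from the base axis. Payload 7.1 kg.
Tool frame: the origin (TCP) lies between the finger pads; the fingertips stand 8 mm ahead of it and the grasp point (between the pads) lies 11 mm behind it; z points along the fingers, y is the line along which they close (so a half turn about z gives the same grasp; the last joint's range is limited). The gripper opens to 88 mm and grips with 3 to 60 N. Pads are 20 mm wide; open, the fingers measure 115 mm over their backs; the gripper's body (75 mm by 178 mm) begins 61 mm behind the grasp point.
Start: joints at [-1.211, 0.423, 1.63, -0, 1.089, -0.019], TCP at [0.231, -0.581, 0.231] pointing down, gripper open.
Joint ranges: [-3, 3], [-0.9, 2.11], [0.09, 2.58], [-1.31, 4.45], [0.11, 2.69], [-2.54, 2.54]. Speed limits (rad/s): [2.39, 2.39, 3.01, 3.14, 3.14, 3.14].

### API

Orientations are given as a 3x3 rotation matrix whose columns are the frame's x, y, z axes.
In Python, from station import r gives the robot as it stands. Calls block until the motion is done:
- r.move_to(position, orientation): joint-space move of the TCP to a pose.
- r.move_linear(position, rate=0.15, orientation=None, threshold=None): straight line of the TCP; orientation=None keeps the orientation; rate is the mean speed in m/s. With threshold (N) it stops when the force on the tool has changed by that much, and returns True; else False.
- r.move_j(angles): joint-space move.
- r.move_gripper(opening): opening from 0.0 (shut) to 1.0 (fully open); the grip force is fixed at half the most; returns when the fingers have stopped.
- r.sleep(seconds).
- r.ik(position, orientation): joint angles nearest the present ones, or None.
- r.sense(): the state.
- r.camera(name): name is "scene" or "top"; returns a dict with "pixels" (400x640x3 uint8, blue, green, red), "mtx" (3x3 intrinsics, pixels), "rvec" (rotation vector, rad) and "tvec" (3), from world to camera coordinates, as OpenCV has them. Camera axes: x right, y down, z forward; pixel columns grow to the right and rows downward; lengths in m; the calibration is good to about 2 mm. A picture is of the moment at which its call begins. There is no depth.
A pose or a line that the arm cannot do raises r.PlanningError and nothing moves.
- r.finish_job(): hands the job in; it is judged then, once.
The state is a dict: "time_s": time; "q": joint angles; "joint_vel": joint speeds; "tau": joint torques, N m; "tool_pos": TCP position; "orientation": TCP orientation; "ft_force": force on the tool from outside, world axes, zero at the start; "ft_torque": the same for the moment, N m; "width": opening from 0.0 (shut) to 1.0 (fully open); "grip_force": force on a finger pad.
Only numpy, scipy, OpenCV 4.12 (cv2) and the standard library are available. Lean on these libraries where they do the work, as an engineer would, in place of code of your own. Each camera call takes 0.05 s, during which the arm holds its last target. There are 200 camera calls.

## Working session

There is one attempt and no reset: what is moved stays moved. The work goes in short steps, each a Python script; the robot and the scene stay as the last script left them, time stands still between calls to the robot, and variables do not carry over. Pictures are saved under pics/ and viewed, at most 10 in all, crops included, and the job is handed in when it is done.

```bash
mkdir -p pics; python3 - <<'E'
from station import r
import cv2
for n in("scene","top"):
    c=r.camera(n); cv2.imwrite(f"pics/{n}0.png",c["pixels"]); print(n,c["mtx"].tolist() if hasattr(c["mtx"],'tolist') else c["mtx"],c["rvec"],c["tvec"])
E
```

```text
scene [[481.6877705911475, 0.0, 317.58552390056434], [0.0, 481.6877705911475, 204.70098619340158], [0.0, 0.0, 1.0]] [ 1.94823054  1.35329495 -0.62839552] [-0.22684483 -0.27771557  1.48610515]
top [[374.4551981960731, 0.0, 321.2361674447106], [0.0, 374.4551981960731, 197.9950950756032], [0.0, 0.0, 1.0]] [ 2.19121149 -2.15608613  0.09296646] [0.0365331  0.54507459 0.79697159]
```

View pics/scene0.png

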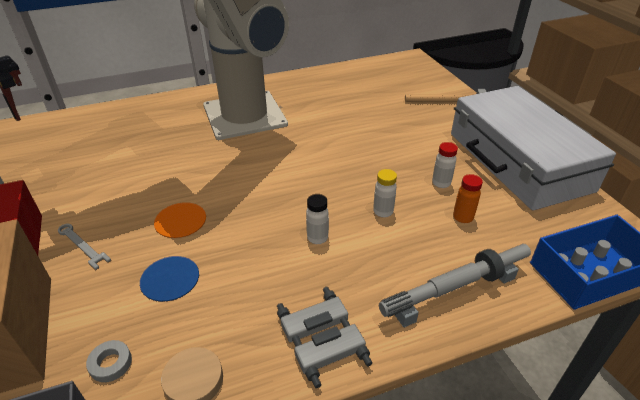

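View pics/top0.png

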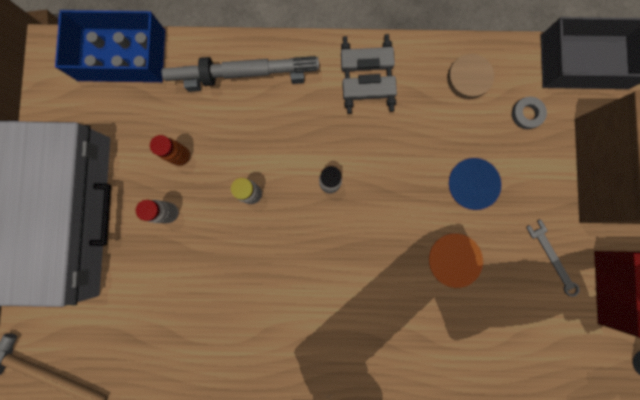

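Candidates for the red-lidded jar:
- Scene (446,165) / top (148,210): white body, red lid. This one fits the description.
- Scene (467,200) / top (162,146): orange body, red lid. This is the look-alike.

Mat candidates are blue, scene (170,278) / top (475,184), which I choose, and orange, scene (180,220) / top (456,260).

```bash
cat > h.py <<'E'
import numpy as np, cv2
from station import r
def ray(c,uv):
    R=cv2.Rodrigues(np.array(c["rvec"],float))[0]; t=np.array(c["tvec"],float).ravel()
    p=cv2.undistortPoints(np.array([[uv]],float),np.array(c["mtx"],float),None)[0,0]
    return -R.T@t, R.T@np.array([p[0],p[1],1.])
def plane(c,uv,z):
    o,d=ray(c,uv); return (o+d*(z-o[2])/d[2])
def tri(c1,a,c2,b):
    A=[];B=[]
    for c,u in((c1,a),(c2,b)):
        o,d=ray(c,u); d/=np.linalg.norm(d); M=np.eye(3)-np.outer(d,d); A.append(M);B.append(M@o)
    return np.linalg.lstsq(np.vstack(A),np.hstack(B),rcond=None)[0]
def blob(c,lo,hi,near,rad):
    """centroid of the colour-mask component nearest a pixel"""
    h=cv2.cvtColor(c["pixels"],cv2.COLOR_BGR2HSV); m=cv2.inRange(h,np.array(lo),np.array(hi))
    if lo[0]==0 and hi[0]<8: m|=cv2.inRange(h,np.array((172,lo[1],lo[2])),np.array((180,hi[1],hi[2])))
    n,_,s,ce=cv2.connectedComponentsWithStats(m)
    k=[i for i in range(1,n) if s[i,4]>25 and np.hypot(*(ce[i]-near))<rad]
    k=max(k,key=lambda i:s[i,4]); return ce[k],s[k]
E
python3 - <<'E'
from h import *
s=r.camera("scene");t=r.camera("top")
L={"red":((0,150,60),(5,255,255),(447,149),(148,210)),"orangejar":((0,150,60),(5,255,255),(471,183),(162,146)),
"yellow":((22,130,60),(34,255,255),(387,177),(243,189)),"black":((0,0,0),(180,255,35),(317,202),(331,177)),
"mat":((100,120,40),(125,255,255),(170,278),(475,184)),"omat":((6,150,60),(16,255,255),(180,220),(456,260))}
for n,(lo,hi,a,b) in L.items():
    try:
        A,sa=blob(s,lo,hi,a,14);B,sb=blob(t,lo,hi,b,14)
        z=.004 if "mat" in n else .105
        print(n,A.round(1),sa[4],B.round(1),sb[4],"tri",tri(s,A,t,B).round(3),"top",plane(t,B,z).round(3),"sc",plane(s,A,z if z<.1 else .1).round(3))
    except Exception as e: print(n,e)
print(plane(t,(110,180),.1),plane(t,(110,270),.1), plane(s,(478,178),0), plane(s,(520,208),0),"case")
a=cv2.resize(s["pixels"][130:230,420:500],None,fx=5,fy=5); b=cv2.resize(t["pixels"][120:230,120:180],None,fx=4.545,fy=4.545)
b=cv2.resize(b,(273,500)); cv2.imwrite("pics/crop.png",np.hstack([a,b]))
E
```

```text
red [447.9 149.3] 215 [146.6 209.8] 365 tri [0.508 0.391 0.101] top [0.508 0.389 0.105] sc [0.507 0.391 0.1  ]
orangejar [471.6 182.5] 272 [160.5 145.1] 355 tri [0.639 0.37  0.102] top [0.638 0.369 0.105] sc [0.637 0.371 0.1  ]
yellow [386.6 177. ] 265 [241.4 188.2] 367 tri [0.554 0.204 0.102] top [0.554 0.204 0.105] sc [0.552 0.205 0.1  ]
black [317. 203.] 274 [330.5 176.3] 279 tri [0.581 0.028 0.101] top [0.581 0.027 0.105] sc [0.58  0.028 0.1  ]
mat [169.  278.5] 1975 [474.5 183.5] 1963 tri [ 0.585 -0.301 -0.001] top [ 0.585 -0.299  0.004] sc [ 0.59  -0.3    0.004]
omat [179.6 219.6] 1472 [455.5 260.2] 2361 tri [ 0.413 -0.255  0.   ] top [ 0.413 -0.254  0.004] sc [ 0.418 -0.254  0.004]
[0.56705682 0.46873393 0.1       ] [0.38925931 0.45684306 0.1       ] [0.52630173 0.48682298 0.        ] [6.60523359e-01 5.12557931e-01 1.11022302e-16] case
```

View pics/crop.png

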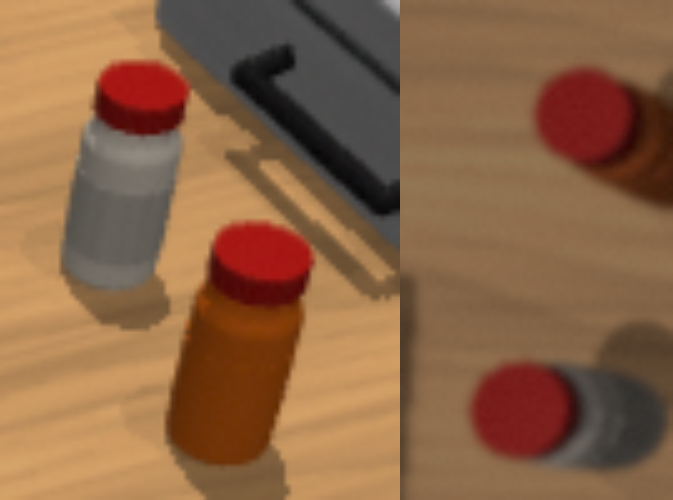

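The crop confirms it: at left/below is the white-bodied red-lidded jar, crop (140,180), and the orange-bodied look-alike is beside it at crop (255,340). Next I check reachability, with a tilted horizontal grasp and the flip done on the last joint.

```bash
cat >> h.py <<'E'
JAR=np.array([.508,.390,0]); MAT=np.array([.587,-.300,.004]); GH=.055
def ori(phi,e,roll=0):
    p,e=np.radians([phi,e]); z=np.array([np.cos(e)*np.cos(p),np.cos(e)*np.sin(p),-np.sin(e)])
    y=np.array([-np.sin(p),np.cos(p),0]); R=np.column_stack([np.cross(y,z),y,z])
    return R@cv2.Rodrigues(np.array([0,0,np.radians(roll)]))[0]
def tcp(base,R,gh=GH,back=0):  # grasp point gh above base, 11 mm behind the TCP
    return base+[0,0,gh]+R[:,2]*(.011-back)
E
python3 - <<'E'
from h import *
f=lambda q:None if q is None else np.round(q,2).tolist()
for e in(15,25,35):
  for phi in(38,45,52):
    for roll in (0,180):
      R=ori(phi,e,roll); print(e,phi,roll,"grasp",f(r.ik(tcp(JAR,R),R)),"pre",f(r.ik(tcp(JAR,R,back=.12),R)),"hi",f(r.ik(tcp(JAR,R,.3,.1),R)))
for e in(15,25,35):
  for phi in(-40,-27,-15):
   for roll in (0,180):
    R=ori(phi,e,roll); print(e,phi,roll,"place",f(r.ik(tcp(MAT,R),R)),f(r.ik(tcp(MAT,R,.35,.1),R)))
s=r.camera("scene");t=r.camera("top")
for a,b in(((469,146),(107,186)),((497,172),(107,243)),((469,146),(107,243)),((497,172),(107,186))): print(tri(s,a,t,b).round(3))
E
```

```text
15 38 0 grasp [0.62, 1.02, 2.21, 3.09, 1.4, 1.57] pre [0.59, 1.07, 2.45, 3.07, 1.68, 1.54] hi [0.6, 0.19, 2.47, 3.05, 0.82, 1.61]
15 38 180 grasp [0.62, 1.02, 2.21, 3.09, 1.4, -1.58] pre [0.59, 1.07, 2.45, 3.07, 1.68, -1.6] hi [0.6, 0.19, 2.47, 3.05, 0.82, -1.53]
15 45 0 grasp [0.52, 1.02, 2.2, 2.88, 1.39, 1.55] pre [0.4, 1.05, 2.43, 2.77, 1.63, 1.44] hi [0.43, 0.19, 2.45, 2.68, 0.85, 1.79]
15 45 180 grasp [0.52, 1.02, 2.2, 2.88, 1.39, -1.59] pre [0.4, 1.05, 2.43, 2.77, 1.63, -1.7] hi [0.43, 0.19, 2.45, 2.68, 0.85, -1.35]
15 52 0 grasp [0.43, 1.01, 2.18, 2.67, 1.36, 1.55] pre [0.24, 1.02, 2.39, 2.5, 1.53, 1.4] hi [0.28, 0.22, 2.41, 2.35, 0.92, 1.94]
15 52 180 grasp [0.43, 1.01, 2.18, 2.67, 1.36, -1.6] pre [0.24, 1.02, 2.39, 2.5, 1.53, -1.74] hi [0.28, 0.22, 2.41, 2.35, 0.92, -1.2]
25 38 0 grasp [0.62, 0.89, 2.22, 3.09, 1.1, 1.57] pre [0.6, 0.81, 2.46, 3.08, 1.27, 1.56] hi [0.6, 0.03, 2.37, 3.0, 0.4, 1.68]
25 38 180 grasp [0.62, 0.89, 2.22, 3.09, 1.1, -1.57] pre [0.6, 0.81, 2.46, 3.08, 1.27, -1.58] hi [0.6, 0.03, 2.37, 3.0, 0.4, -1.46]
25 45 0 grasp [0.53, 0.89, 2.21, 2.88, 1.1, 1.58]
[... 2133 characters left out ...]
4, -0.03, 2.25, 1.92, 0.46, 2.54]
25 -15 180 place [-0.64, 0.88, 2.16, 2.75, 1.04, -1.53] [-0.74, -0.03, 2.25, 1.92, 0.46, -0.6]
35 -40 0 place [-0.38, 0.77, 2.13, 3.54, 0.74, 1.46] [-0.3, -0.07, 2.13, -1.12, 0.36, -0.24]
35 -40 180 place [-0.38, 0.77, 2.13, 3.54, 0.74, -1.68] None
35 -27 0 place [-0.5, 0.77, 2.15, 3.11, 0.74, 1.58] [-0.51, -0.1, 2.15, 0.24, 0.13, -1.83]
35 -27 180 place [-0.5, 0.77, 2.15, 3.11, 0.74, -1.56] [-0.51, -0.1, 2.15, 0.24, 0.13, 1.31]
35 -15 0 place [-0.62, 0.77, 2.14, 2.71, 0.75, 1.69] None
35 -15 180 place [-0.62, 0.77, 2.14, 2.71, 0.75, -1.45] [-0.7, -0.07, 2.13, 1.14, 0.39, 0.2]
[0.546 0.436 0.132]
[ 0.443  0.596 -0.079]
[0.44  0.505 0.038]
[0.562 0.509 0.039]
```

```bash
python3 - <<'E'
from h import *
f=lambda q:None if q is None else np.round(q,2).tolist()
R=ori(40,25,180)
print("hi",f(r.ik(tcp(JAR,R,.2,.12),R)),"lift",f(r.ik(tcp(JAR,R,.2),R)))
for e in(-10,0,10):
  for roll in(180,0):
    Q=ori(40,e,roll); print(e,roll,f(r.ik(tcp(JAR,Q,.32,.05),Q)))
P=ori(-27,25,180);print("mat",f(r.ik(tcp(MAT,P,.2),P)),f(r.ik(tcp(MAT,P,GH,.12),P)))
r.move_j([-.6,.03,1.6,0,1.1,0]); print(r.sense()["tool_pos"])
r.move_gripper(.8)
R=ori(40,25,180); r.move_to(tcp(JAR,R,.2,.12),R)
s=r.sense();print(s["time_s"],s["q"],s["ft_force"])
r.move_linear(tcp(JAR,R,GH,.12),rate=.12)
s=r.camera("scene");cv2.imwrite("pics/pre.png",s["pixels"]);print(r.sense()["time_s"])
E
```

```text
hi [0.55, 0.29, 2.47, 2.95, 0.76, -1.49] lift [0.59, 0.51, 2.26, 3.0, 0.77, -1.52]
-10 180 [0.57, 0.68, 2.4, 3.01, 1.69, -1.56]
-10 0 [0.57, 0.68, 2.4, 3.01, 1.69, 1.58]
0 180 [0.57, 0.49, 2.42, 3.01, 1.34, -1.54]
0 0 [0.57, 0.49, 2.42, 3.01, 1.34, 1.6]
10 180 [0.57, 0.3, 2.4, 2.98, 0.96, -1.5]
10 0 [0.57, 0.3, 2.4, 2.98, 0.96, 1.64]
mat [-0.5, 0.51, 2.22, 3.1, 0.73, -1.55] [-0.52, 0.78, 2.43, 3.1, 1.2, -1.57]
[ 0.51549424 -0.33921359  0.49160553]
4.975 [ 0.55004008  0.28755736  2.47058533  2.94594163  0.75760388 -1.49061257] [-0.02591754  0.14728444 -0.18269722]
6.3833
```

View pics/pre.png

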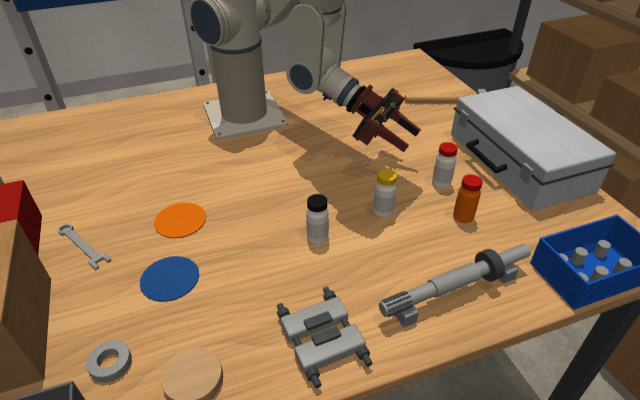

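The open gripper at (390,120) is lined up with the white jar at (446,165) and is clear of the yellow-lidded jar at (386,195). I go in, grip and lift.

```bash
python3 - <<'E'
from h import *
R=ori(40,25,180)
print("stop",r.move_linear(tcp(JAR,R),rate=.08,threshold=8))
r.move_gripper(0.0); s=r.sense();print(s["width"],s["grip_force"],s["tool_pos"],s["ft_force"])
r.move_linear(tcp(JAR,R,.2),rate=.1); s=r.sense();print(s["width"],s["grip_force"],s["ft_force"],s["time_s"])
cv2.imwrite("pics/lift.png",r.camera("scene")["pixels"])
E
```

```text
stop False
0.5403141855830993 29.999903440475464 [0.51566714 0.39631028 0.05039711] [0.33316112 0.15858515 1.05087168]
0.5434590166534821 29.999999552965164 [ 0.33191731  0.22947451 -2.30521028] 10.125
```

View pics/lift.png

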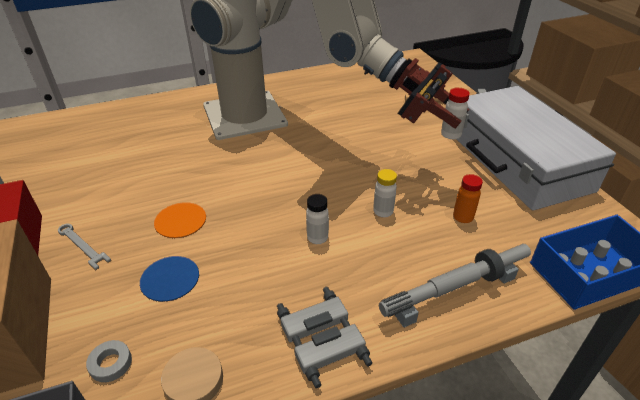

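The jar is held upright at (458,112), and the other jars have not moved. Now I flip it, hold, and carry it to above the mat.

```bash
python3 - <<'E'
from h import *
Q=ori(40,0,180); r.move_to(tcp(JAR,Q,.34,.05),Q)
q=np.array(r.sense()["q"]); q2=q.copy(); q2[5]+=np.pi; r.move_j(q2); r.sleep(.6)
cv2.imwrite("pics/flip.png",r.camera("scene")["pixels"]); r.sleep(.8)
s=r.sense();print(s["width"],s["grip_force"],s["tool_pos"],s["time_s"])
r.move_j(q)
P=ori(-27,25,180); r.move_to(tcp(MAT,P,.2),P)
r.sleep(.3); s=r.sense();print(s["width"],s["grip_force"],s["q"],s["ft_force"],s["time_s"])
c=r.camera("scene");t=r.camera("top"); f=cv2.imread("pics/flip.png")
cv2.imwrite("pics/over.png",np.hstack([cv2.resize(f[0:200,380:580],(266,266)),cv2.resize(c["pixels"][130:330,80:280],(266,266)),cv2.resize(t["pixels"][80:280,370:570],(266,266))]))
A,_=blob(c,(0,150,60),(5,255,255),(170,200),90)
B,_=blob(t,(0,150,60),(5,255,255),(480,184),80)
print(A,B,"lid",tri(c,A,t,B))
E
```

```text
0.5411505748394508 29.999735802412033 [0.47855245 0.3651583  0.33922337] 14.925
0.5416970196046973 30.000023245811462 [-0.50286111  0.51250292  2.22483711  3.097952    0.73049183 -1.55184383] [-0.25551106 -0.12983477 -1.83453893] 20.3
[138.25641026 182.09664694] [538.90877797 161.86574871] lid [ 0.58712128 -0.29969272  0.25401517]
```

View pics/over.png

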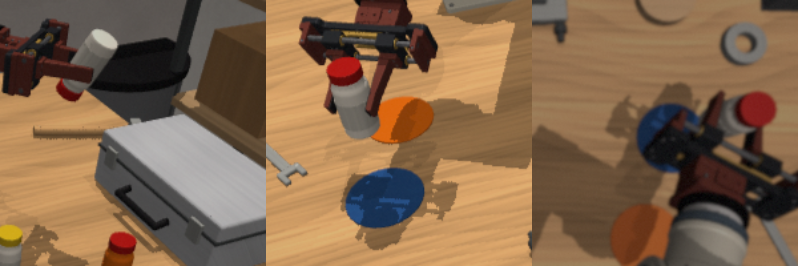

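The left panel shows the flip, with the lid low at (68,92). The middle and right panels show the jar upright again above the blue mat, with its lid triangulated at (0.587, -0.300). I lower it until contact.

```bash
python3 - <<'E'
from h import *
P=ori(-27,25,180)
r.move_linear(tcp(MAT,P,.072),rate=.08); r.sleep(.3)
print(r.move_linear(tcp(MAT,P,.050),rate=.012,threshold=3))
s=r.sense();print("gh",s["tool_pos"][2]-P[2,2]*.011-.004,s["ft_force"],s["time_s"])
r.sleep(.3); r.move_gripper(.8); r.sleep(.4); print(r.sense()["grip_force"])
p=np.array(r.sense()["tool_pos"]); r.move_linear(p-P[:,2]*.15,rate=.08)
r.sleep(.5); c=r.camera("scene");t=r.camera("top")
A,_=blob(c,(0,150,60),(5,255,255),(170,250),60);B,_=blob(t,(0,150,60),(5,255,255),(485,184),60)
print("lid",tri(c,A,t,B),r.sense()["time_s"])
cv2.imwrite("pics/end.png",c["pixels"])
E
```

```text
True
gh 0.05501928344998891 [-0.86876136  0.50192895  3.91681719] 23.75
0.0
lid [ 0.58727401 -0.29992492  0.10668358] 27.6417
```

View pics/end.png

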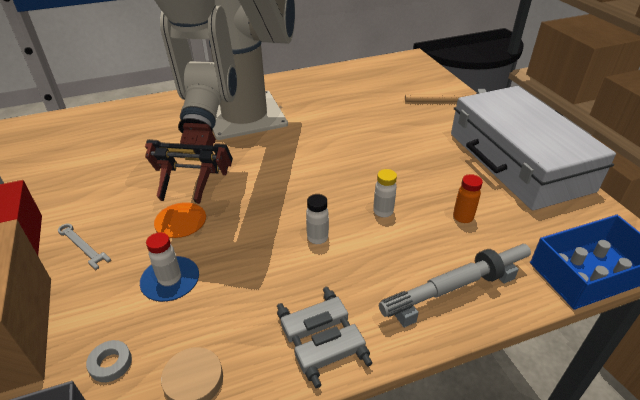

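The jar stands upright and released in the middle of the blue mat at (165,265). The gripper is clear at (190,165), and the yellow and black jars are where they were.

```bash
python3 -c "
from station import r
print(r.finish_job())"
```

```text
the job is handed in; nothing more can be done
None
```

I turned the red-lidded jar over, held it there for over a second, set it down upright and released in the middle of the blue mat, and handed the job in at about 28 s; the hand-in call returned no verdict.

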